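# Swap the two brown bottles on the step stand, the large one left poised above its seat

## Task

On the two-step stand the large brown bottle in front hides the small one, so swap them: stand the small bottle in the front seat and let go, then carry the large one over it and finish still holding it, upright, still and centred just above the rear seat, its bottom a finger's breadth (about 15 mm) over the collar, touching only the fingers. Never lower the large bottle into the rear seat (the nurse will wipe it first). Keep both bottles upright and leave the pot, gauze roll and dropper bottle round the stand where they are.

Things in the scene. Friction and masses are not known exactly. Their poses are not given: they have to be found in the camera images.
- stand: fixed two-step aluminium bottle stand, 176 (x) x 130 (y) x 45 mm. Origin: centre of its underside; x points from the low front step (top 12 mm) to the high rear step (45 mm, riser at x = +2 to +5 mm), z up. A round seat with a grey collar lies mid-step on each. The bench right of the stand (its -y side) is empty to 0.30 m from the origin, free for putting a bottle down
- front_seat (a point): centre of the front seat, on the step's surface inside the collar (12 mm above the bench, 41 mm in front of the stand's origin); the collar is 6 mm high, 72 mm across outside, 62 mm inside; axes as the stand
- rear_seat (a point): centre of the rear seat, on the step's surface inside the collar (45 mm above the bench, 46 mm behind the stand's origin); the collar is the same: 6 mm high, 72 mm across outside, 62 mm inside; axes as the stand
- large_bottle: the larger brown glass bottle, black cap: round, 51 mm across, 108 mm high, straight-sided to about 70 mm (cap 32 mm across, from 91 mm up), about 0.19 kg. Origin: centre of its underside, z up along the bottle. Starts in the front seat
- small_bottle: the smaller brown bottle, white cap: round, 38 mm across, 78 mm high, straight-sided to about 48 mm (cap 24 mm across, from 65 mm up), about 0.09 kg. Origin: centre of its underside, z up along the bottle. Starts in the rear seat
- pot: bystander: round ointment pot, 69 mm across, 41 mm high, on the bench before the stand. Origin: centre of its underside
- roll: bystander: white gauze roll standing on end, 49 mm across, 63 mm high, on the bench before the stand. Origin: centre of its underside
- dropper: bystander: slim brown dropper bottle with a black rubber teat, 33 mm across, 102 mm high, on the bench to the left of the stand. Origin: centre of its underside

How it is judged:
On the way:
1. the small bottle stands upright in the front seat, let go (horizontal distance between small_bottle and front_seat below 0.0145 m and z of small_bottle in the frame of front_seat below 0.003 m and angle between small_bottle's own z axis and vertical below 0.1 rad and contact force between the fingers and small_bottle below 0.1 N), for 0.2 s.
At the end, for the whole second after the job is handed in: Small bottle upright in the front seat (14.5 mm of centre, on the step), untouched. Large bottle held by the fingers, still, upright (0.1 rad), within 10 mm of the rear seat's centre, bottom 4 to 30 mm above the collar (10 to 36 mm above the step), touching neither stand nor small bottle (horizontal distance between small_bottle and front_seat below 0.0145 m and z of small_bottle in the frame of front_seat below 0.003 m and angle between each of small_bottle, large_bottle's own z axis and vertical below 0.1 rad and contact force between each of the arm, large_bottle and small_bottle below 0.1 N and horizontal distance between large_bottle and rear_seat below 0.01 m and z of large_bottle in the frame of rear_seat between 0.01 and 0.036 m and linear speed of large_bottle below 0.02 m/s and contact force between the fingers and large_bottle above 0.5 N and contact force between large_bottle and stand below 0.1 N); the arm keeps its last pose, push and grip.
It fails at once if a bottle is tipped by more than 0.6 rad (angle between any of large_bottle, small_bottle's own z axis and vertical above 0.6 rad).
It fails at once if the large bottle is lowered into the rear seat (horizontal distance between large_bottle and rear_seat below 0.03 m and z of large_bottle in the frame of rear_seat below 0.005 m).
It fails at once if the pot, the gauze roll or the dropper bottle is moved by more than 25 mm (distance of any of pot, roll, dropper from where it was at the start of the episode above 0.025 m).
It also fails if it takes over 64 s, if anything falls off the work surface, if the arm or the gripper's body presses on something with over 40 N, if the wrist force passes 120 N, or if a joint passes its speed limit or range.

## Robot

A 6-joint arm with a two-finger parallel gripper is mounted at the origin on a cart in front of the work surface, level with it; the furniture and walls round the work are solid. World frame = base frame: x ahead of the robot, y to its left, z up, the work surface at z = 0. Lengths are in m, angles in rad, forces in N, time in s.
With the tool pointing down it reaches from about 0.3 to 0.775 m from the base axis. Payload 14.6 kg.
Tool frame: the origin (TCP) lies at the very end of the fingers, on their centre line; the grasp point (between the pads) lies 19 mm behind it; z points along the fingers, y is the line along which they close (so a half turn about z gives the same grasp; the last joint's range is limited). The gripper opens to 94 mm and grips with 3 to 60 N. Pads are 16 mm wide; open, the fingers measure 119 mm over their backs; the gripper's body (75 mm by 177 mm) begins 78 mm behind the grasp point.
Start: joints at [-1.341, 0.3, 1.521, -0, 1.321, -0.067], TCP at [0.161, -0.526, 0.182] pointing down, gripper open.
Joint ranges: [-3.03, 3.03], [-0.79, 2.21], [0.23, 2.52], [-1.04, 4.18], [0, 3.07], [-2.55, 2.55]. Speed limits (rad/s): [2.22, 2.22, 2.57, 3.14, 3.14, 3.14].

## Interface

Orientations are given as [roll, pitch, yaw] about the fixed x, y, z axes, in that order (R = Rz(yaw) Ry(pitch) Rx(roll)).
In Python, from station import ctrl, cams gives the robot as it stands. The module is installed in compiled form; this text tells all that it offers.
- The arm moves only by the tool arm_command, never from a script. Its argument "plan" is a list that holds one entry, the list of rows, each a list of 7 numbers: the shift along the tool's x, y, z in a scale on which 1.0 is 60 cm, then the turn, a rotation vector about the tool's x, y, z in shares of 4 rad (1.0 is 4 rad), then the closure, from -1 (fully open) to 1 (shut). A call has 1 to 12 rows; each row is the pose to reach, as a shift and turn from the pose commanded when the call began, along the tool's axes at that moment; what a row does not reach only later rows make up. A row lasts 1/10 s, in which the tool goes at most 50 mm and 8.59 degrees, less where a joint would pass 70% of its speed; a pose out of reach is approached as far as the arm can. No shift or turn number may pass 1 either way. A call with a gripper value outside its range is refused whole. The fingers move at their own pace and stop on an object; "squeeze" is the grip in N (left out, the last holds). Time passes only in rows, so rows that repeat a pose let the fingers close. It gives the time, the measured TCP pose, the force, the opening and the grip force at its end, in the units of the state.
- ctrl.get_obs(): the state, without advancing time (a new reading comes with each control period).
- cams.camera(name): name is "side" or "top"; returns (picture, depth): 480x640x3 uint8, blue, green, red; 480x640 float32, m along the optical axis (not along the pixel's ray), 0 where there is no reading.
- cams.camera_info(name): a dict with "fx", "fy", "cx", "cy" (pixels), "world_to_cam" (4x4, takes a point from world to camera coordinates). Camera axes: x right, y down, z forward; pixel columns grow to the right and rows downward; lengths in m; the calibration is good to about 2 mm. A picture is of the moment at which its call begins. camera_info takes no time and is no camera call.
- ctrl.hand_in(): hands the job in; it is judged then, once.
The state is a dict: "time_s": time; "qpos": joint angles; "joint_vel": joint speeds; "tau": joint torques, N m; "ee_pos": TCP position; "eef_rot": TCP orientation; "force": force on the tool from outside, world axes, zero at the start; "moment": the same for the moment, N m; "grip_width": finger opening in m; "grip_force": force on a finger pad.
Only numpy, scipy, OpenCV 4.12 (cv2) and the standard library are available. Lean on these libraries where they do the work, as an engineer would, in place of code of your own. Each camera call takes 0.05 s, during which the arm holds its last target. There are 200 camera calls.

## Working session

There is one attempt and no reset: what is moved stays moved. The work goes in short steps, Python scripts to look and compute and a tool call to move; the robot and the scene stay as the last step left them, time stands still between calls to the robot, and variables do not carry over. Pictures are saved under pics/ and viewed, at most 10 in all, crops included, and the job is handed in when it is done.

Besides the shell and the picture viewer there is one more tool, called after ">>>" as name(argument=value, ...) on one line, values as JSON. arm_command: Moves the arm, as the interface text tells. Its arguments: {"type":"object","properties":{"plan":{"type":"array"},"squeeze":{"type":"number"}},"required":["plan"]}

```bash
mkdir -p pics
python3 - <<'E'
from station import ctrl,cams
import cv2,numpy as np
o=ctrl.get_obs();print(o)
for n in("side","top"):
    p,d=cams.camera(n);cv2.imwrite(f"pics/{n}0.png",p);np.save(f"{n}0.npy",d)
    i=cams.camera_info(n);print(n,i)
E
```

```text
{'time_s': 0.0, 'qpos': array([-1.34058043e+00,  3.00479084e-01,  1.52158723e+00,  2.07417769e-05,
        1.32071600e+00, -6.66070725e-02]), 'joint_vel': array([ 4.61979750e-04, -5.58595282e-04,  5.55402724e-04,  8.35460536e-04,
       -1.69631074e-03,  8.91638236e-05]), 'tau': array([-7.77921869e-04, -5.31808770e+01, -3.52731442e+01,  7.08282413e-02,
        2.46154441e-02, -1.17549002e-04]), 'ee_pos': array([ 0.16079705, -0.52565868,  0.18147937]), 'eef_rot': array([-3.14040697e+00, -9.92267945e-05,  2.96817764e-01]), 'force': array([ 0.29635912,  0.18417011, -0.0596183 ]), 'moment': array([-0.02901754,  0.02519535,  0.00026195]), 'grip_force': 0.0, 'grip_width': 0.09384968527733512}
side {'fx': 479.00079344536664, 'fy': 479.00079344536664, 'cx': 314.50806351039296, 'cy': 235.70017351194582, 'world_to_cam': array([[ 9.99830935e-01, -9.23954988e-04,  1.83643083e-02,
        -4.99872149e-01],
       [ 1.54504174e-02, -4.99274486e-01, -8.66306108e-01,
         1.08689119e-01],
       [ 9.96925844e-03,  8.66443382e-01, -4.99175801e-01,
         7.63390351e-01],
       [ 0.00000000e+00,  0.00000000e+00,  0.00000000e+00,
         1.00000000e+00]])}
top {'fx': 544.815319891991, 'fy': 544.815319891991, 'cx': 312.3646122911894, 'cy': 241.1984320725403, 'world_to_cam': array([[ 0.01001727, -0.99932616, -0.03531127,  0.15378219],
       [-0.99480596, -0.0063823 , -0.10158926,  0.52492589],
       [ 0.10129544,  0.03614551, -0.99419955,  0.88509945],
       [ 0.        ,  0.        ,  0.        ,  1.        ]])}
```

View pics/top0.png

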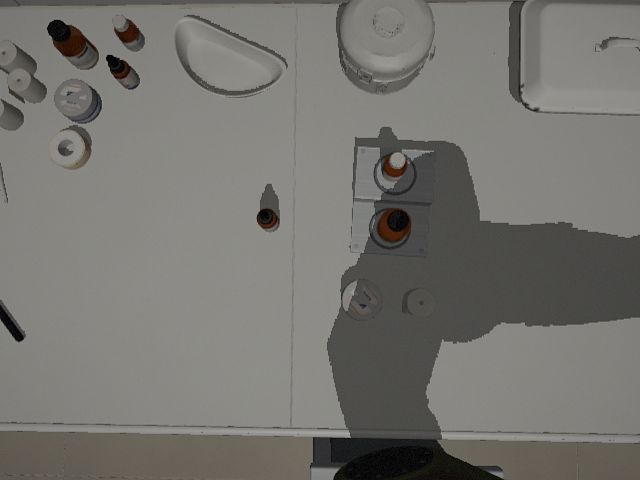

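View pics/side0.png

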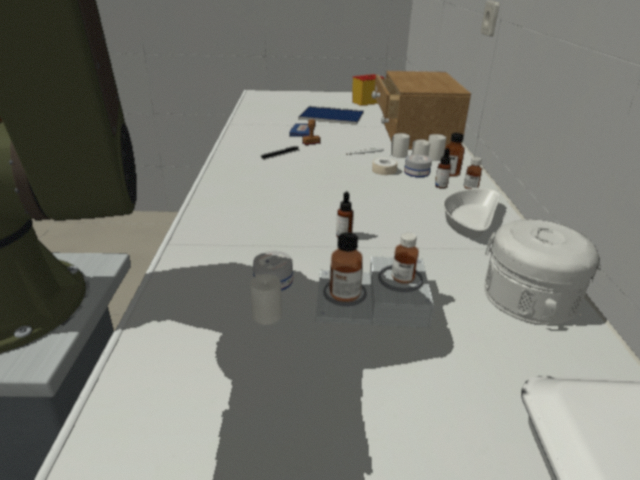

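The top view shows the stand around px (350–435, 137–257), with the small white cap at (397,160), the large black cap at (398,219), the pot at (361,299), the roll at (419,302) and the dropper at (267,218). The side view agrees, and it shows a tall canister behind the stand. Next I'll measure positions from the depth.

```bash
cat > h.py <<'E'
import numpy as np,cv2
from station import ctrl,cams
def cloud(n,d):
    i=cams.camera_info(n);v,u=np.mgrid[:480,:640]
    c=np.stack([(u-i["cx"])/i["fx"]*d,(v-i["cy"])/i["fy"]*d,d,np.ones_like(d)],-1)
    w=(c@np.linalg.inv(i["world_to_cam"]).T)[...,:3];w[d<=0]=np.nan;return w
def proj(n,p):
    i=cams.camera_info(n);q=(i["world_to_cam"]@np.r_[p,1])[:3];return np.array([i["fx"]*q[0]/q[2]+i["cx"],i["fy"]*q[1]/q[2]+i["cy"]])
def circ(w,box,zlo,zhi):
    x0,x1,y0,y1=box
    m=(w[...,2]>zlo)&(w[...,2]<zhi)&(w[...,0]>x0)&(w[...,0]<x1)&(w[...,1]>y0)&(w[...,1]<y1)
    p=w[m][:,:2]
    if len(p)<5:return None
    (c,r)=cv2.minEnclosingCircle((p*1000).astype(np.float32));return np.round(c,1),round(r,1),len(p),np.round(np.median(w[m][:,2])*1000,1)
E
python3 - <<'E'
from h import *
w=cloud("top",np.load("top0.npy"))
def at(u,v):print((u,v),np.round(np.nanmedian(w[v-2:v+3,u-2:u+3].reshape(-1,3),0)*1000,1))
for q in[(397,159),(398,218),(361,299),(419,302),(267,216),(370,150),(360,240),(387,20),(300,200),(500,400)]:at(*q)
B=(0.35,0.68,-0.2,0.1)
z=w[...,2];roi=(w[...,0]>.38)&(w[...,0]<.66)&(w[...,1]>-.13)&(w[...,1]<.11)
for lo,hi in((.038,.047),(.007,.014)):
    m=(roi&(z>lo)&(z<hi)).astype(np.uint8);m=cv2.morphologyEx(m,cv2.MORPH_OPEN,np.ones((3,3)))
    k,l,s,c=cv2.connectedComponentsWithStats(m);j=1+s[1:,4].argmax()
    p=(w[l==j][:,:2]*1000).astype(np.float32);r=cv2.minAreaRect(p);print(lo,len(p),r,np.median(z[l==j]),cv2.boxPoints(r).round(1).tolist())
p,_=cv2.imread("pics/top0.png"),0
for n in("top","side"):
    im=cv2.imread(f"pics/{n}0.png")
    c=im[120:330,320:460] if n=="top" else im[170:350,230:450]
    s=3.5 if n=="side" else 2.8
    cv2.imwrite(f"pics/{n}c.png",cv2.resize(c,None,fx=s,fy=s,interpolation=cv2.INTER_CUBIC))
for h in(.112,.100):print("caps",circ(w,(.4,.53,-.06,.06),h,.126),circ(w,(.53,.63,-.06,.06),h,.13))
w2=cloud("side",np.load("side0.npy"));
for nm,q in dict(large=(347,240),small=(407,239),stand=(410,275)).items():
    print(nm,np.round(w2[q[1],q[0]]*1000,1))
E
```

```text
(397, 159) [640.7  27.  122.9]
(398, 218) [550.5  25.8 119.9]
(361, 299) [428.   77.3  42.5]
(419, 302) [424.3 -13.4  62.4]
(267, 216) [557.1 227.5  92.6]
(370, 150) [675.8  62.6  45.5]
(360, 240) [527.9  77.5  13. ]
(387, 20) [866.1  40.9 117.2]
(300, 200) [598.8 181.4   1.1]
(500, 400) [ 2.633e+02 -1.553e+02 -1.000e-01]
0.038 1325 ((426.548095703125, 75.53562927246094), (65.10099792480469, 65.4001235961914), 0.06898802518844604) 0.041885271755197295 [[394.0, 108.19999694824219], [394.0, 42.79999923706055], [459.1000061035156, 42.900001525878906], [459.1000061035156, 108.30000305175781]]
0.007 334 ((571.9783935546875, 71.1625747680664), (36.078102111816406, 50.497589111328125), 59.88313674926758) 0.012160612447052022 [[541.0999755859375, 68.19999694824219], [584.7999877929688, 42.900001525878906], [602.9000244140625, 74.0999984741211], [559.2000122070312, 99.4000015258789]]
caps None (array([580.7,  26.8]), 49.4, 373, np.float64(120.1))
caps None (array([581.,  25.]), 49.6, 451, np.float64(119.8))
large [546.5  12.  120.9]
small [637.3  16.  121.9]
stand [647.5   7.7  62. ]
```

View pics/topc.png

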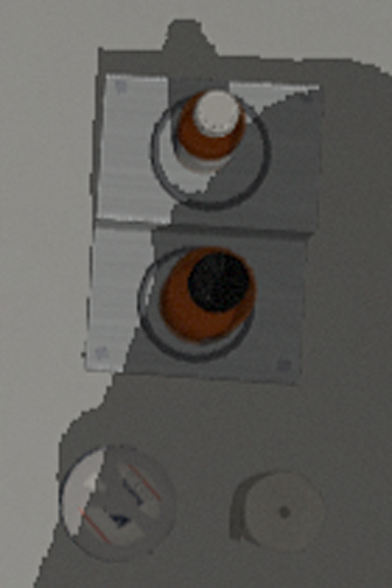

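The crop (scale 2.8, offset 320,120) shows the rear ring spanning x 151–270, y 92–210, and the front ring spanning x 138–256, y 243–362. The stand corners are at (107,74), (319,88), (87,369) and (300,383). I'll ray-cast these.

```bash
cat >> h.py <<'E'
def ray(n,u,v,z):
    i=cams.camera_info(n);T=np.linalg.inv(i["world_to_cam"]);r=T[:3,:3]@[(u-i["cx"])/i["fx"],(v-i["cy"])/i["fy"],1];o=T[:3,3]
    return ((o+r*(z-o[2])/r[2])[:2]*1000).round(1)
E
python3 - <<'E'
from h import *
R=lambda a,b,z:ray("top",320+a/2.8-.3,120+b/2.8-.3,z)
A,Bc,C,D=R(107,74,.045),R(319,88,.045),R(87,369,.012),R(300,383,.012)
print(A,Bc,C,D)
a=((A-C)+(Bc-D));yaw=np.arctan2(a[1],a[0]);b=((A-Bc)+(C-D));yaw2=np.arctan2(-b[0],b[1])
print("yaw",yaw,yaw2,np.linalg.norm(A-C),np.linalg.norm(A-Bc))
m=(A+Bc+C+D)/4;yw=(yaw+yaw2)/2;x=np.array([np.cos(yw),np.sin(yw)]);print("origin",m,"front",m-41*x,"rear",m+46*x)
print("ring rear",R(210.5,151,.049),"front",R(197,303,.016))
w=cloud("top",np.load("top0.npy"))
for zl in(.115,.105):print("large",circ(w,(.51,.595,-.01,.07),zl,.126),"small",circ(w,(.605,.68,-.01,.07),zl,.13))
im=cv2.imread("pics/top0.png");i=im[120:330,320:460].astype(int)
# cap by colour
wc=((i.min(2)>130)&(np.mgrid[:210,:140][0]<52)&(np.abs(np.mgrid[:210,:140][1]-77)<12)&(np.mgrid[:210,:140][0]>28)).astype(np.uint8)
bc=((i.max(2)<45)&(np.abs(np.mgrid[:210,:140][0]-100)<18)&(np.abs(np.mgrid[:210,:140][1]-78)<16)).astype(np.uint8)
for nm,mk,z in(("small",wc,.123),("large",bc,.12)):
    c=max(cv2.findContours(mk,0,2)[0],key=cv2.contourArea);(q,r)=cv2.minEnclosingCircle(c);print(nm,q,r,cv2.contourArea(c),ray("top",q[0]+320,q[1]+120,z))
# collars by depth height
for nm,b,l,h in(("pot",(.37,.48,.03,.13),.03,.05),("roll",(.37,.48,-.05,.025),.05,.07),("drop",(.5,.61,.19,.27),.06,.11)):print(nm,circ(w,b,l,h))
z=w[...,2]
f=(z>.0155)&(z<.021)&(w[...,0]>.49)&(w[...,0]<.585)&(w[...,1]>-.03)&(w[...,1]<.08)
print("front collar px",f.sum(),circ(w,(.49,.585,-.03,.08),.0155,.021),circ(w,(.58,.69,-.03,.08),.0485,.0535))
can=(z>.05)&(w[...,0]>.69)&(w[...,0]<.95)&(np.abs(w[...,1])<.2)
print("canister",w[can].min(0),w[can].max(0))
E
```

```text
[682.6  82.8] [674.1 -43. ] [508.2  93.1] [500.6 -35.5]
yaw -0.05111955234335262 -0.06320187602946464 174.70389234358808 126.08683515736288
origin [591.375  24.35 ] front [550.44196238  26.69231327] rear [637.29987147  21.72203877]
ring rear [634.9  21.9] front [548.6  26.7]
large (array([546.9,  25.5]), 15.9, 346, np.float64(120.2)) small (array([640. ,  26.6]), 12.0, 199, np.float64(122.6))
large (array([547.1,  25.6]), 16.0, 371, np.float64(120.0)) small (array([639.6,  27.4]), 12.8, 226, np.float64(122.4))
small (77.5, 39.25) 6.731555938720703 103.5 [640.2  26.4]
large (77.8272705078125, 100.64545440673828) 11.191457748413086 350.5 [546.4  26.1]
pot (array([427.1,  75.7]), 34.0, 1349, np.float64(41.9))
roll (array([421.6, -14. ]), 26.0, 686, np.float64(63.4))
drop (array([558.6, 232.7]), 15.7, 250, np.float64(76.6))
front collar px 268 (array([541.6,  25.8]), 64.0, 268, np.float64(17.3)) (array([636.7,  28.7]), 63.1, 340, np.float64(50.5))
canister [ 0.74915325 -0.19999698  0.05000918] [0.92813391 0.11610601 0.12574131]
```

```bash
cat >> h.py <<'E'
from scipy.spatial.transform import Rotation as Ro
def go(*ts):
    o=ctrl.get_obs();R=Ro.from_euler("xyz",o["eef_rot"]);print(o["time_s"],(o["ee_pos"]*1000).round(1),o["eef_rot"].round(3),o["grip_width"],o["grip_force"],o["force"].round(1))
    for t in ts:
        print(t,R.inv().apply(np.array(t[:3])-o["ee_pos"]*1000).round(1),(R.inv()*Ro.from_euler("xyz",[np.pi,0,t[3]])).as_rotvec().round(3))
E
python3 -c "
from h import *
go((547,26,182,-.057))"
```

```text
0.1 [ 160.8 -525.7  181.5] [-3.141 -0.     0.297] 0.09407353139344692 0.0 [ 0.4  0.1 -0.2]
(547, 26, 182, -0.057) [ 530.7 -414.6   -0. ] [-0.001  0.     0.354]
```

Units first: shifts go in shares of 60 cm and turns go in shares of 4 rad. So 530.7 mm is 0.8845, -414.6 mm is -0.691, 0.354 rad is 0.0885.

>>> arm_command(plan=[[[0.8845,-0.691,0,0,0,0.0885,-1],[0.8845,-0.691,0,0,0,0.0885,-1],[0.8845,-0.691,0,0,0,0.0885,-1],[0.8845,-0.691,0,0,0,0.0885,-1],[0.8845,-0.691,0,0,0,0.0885,-1],[0.8845,-0.691,0,0,0,0.0885,-1],[0.8845,-0.691,0,0,0,0.0885,-1],[0.8845,-0.691,0,0,0,0.0885,-1],[0.8845,-0.691,0,0,0,0.0885,-1],[0.8845,-0.691,0,0,0,0.0885,-1],[0.8845,-0.691,0,0,0,0.0885,-1],[0.8845,-0.691,0,0,0,0.0885,-1]]])

```text
time_s: 1.3
ee_pos: [0.5042, -0.0346, 0.1819]
eef_rot: [3.142, 0.0, -0.057]
force: [-0.0, -0.5, -0.2]
grip_width: 0.094
grip_force: 0.0
```

```bash
python3 -c "
from h import *
go((547,26,182,-.057),(547,26,43,-.057))"
```

```text
1.3 [504.2 -34.6 181.9] [ 3.142  0.    -0.057] 0.09400655643811424 0.0 [-0.  -0.5 -0.2]
(547, 26, 182, -0.057) [ 39.3 -62.9  -0.1] [ 0.  0. -0.]
(547, 26, 43, -0.057) [ 39.3 -62.9 138.9] [ 0.  0. -0.]
```

Scaled: -62.9 mm is -0.1048, 39.3 mm is 0.0655.

>>> arm_command(plan=[[[0.0655,-0.1048,0,0,0,0,-1],[0.0655,-0.1048,0,0,0,0,-1],[0.0655,-0.1048,0,0,0,0,-1],[0.0655,-0.1048,0,0,0,0,-1],[0.0655,-0.1048,0,0,0,0,-1]]])

```text
time_s: 1.8
ee_pos: [0.5458, 0.023, 0.182]
eef_rot: [3.141, 0.0, -0.058]
force: [0.7, -1.1, 1.3]
grip_width: 0.0939
grip_force: 0.0
```

```bash
python3 -c "
from h import *
go((547,26,43,-.057))
p,d=cams.camera('side');cv2.imwrite('pics/s1.png',cv2.resize(p[60:350,200:500],None,fx=2,fy=2))"
```

```text
1.8 [545.8  23.  182. ] [ 3.141  0.    -0.058] 0.09392103723730291 0.0 [ 0.7 -1.1  1.3]
(547, 26, 43, -0.057) [  1.1  -3.1 139. ] [ 0.     0.    -0.001]
```

View pics/s1.png

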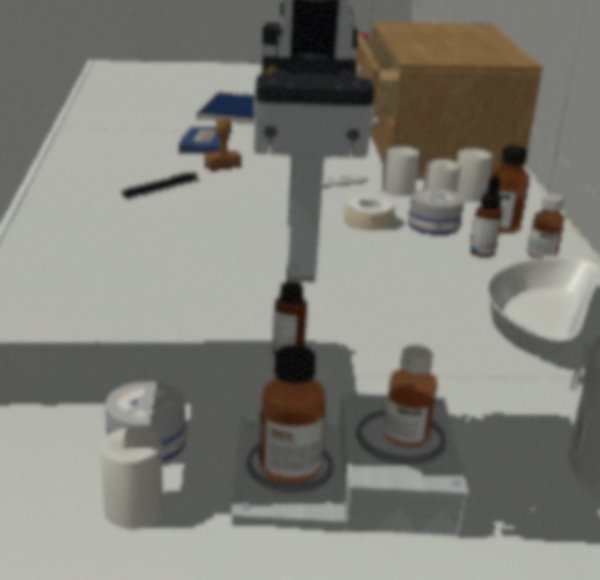

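The side view shows the finger at about (302,280), directly above the large cap at (293,355), with the path clear. I'll descend and grip.

Scaled: 139 mm is 0.2317, 125 mm is 0.2083.

>>> arm_command(plan=[[[0.0017,-0.005,0.0583,0,0,0,-1],[0.0017,-0.005,0.1167,0,0,0,-1],[0.0017,-0.005,0.1667,0,0,0,-1],[0.0017,-0.005,0.2083,0,0,0,-1],[0.0017,-0.005,0.2317,0,0,0,-1],[0.0017,-0.005,0.2317,0,0,0,-1],[0.0017,-0.005,0.2317,0,0,0,-1],[0.0017,-0.005,0.2317,0,0,0,-1]]])

```text
time_s: 2.65
ee_pos: [0.5482, 0.0267, 0.0445]
eef_rot: [-3.141, -0.002, -0.057]
force: [0.7, -0.0, -0.3]
grip_width: 0.0938
grip_force: 0.0
```

>>> arm_command(plan=[[[0,0,0,0,0,0,0],[0,0,0,0,0,0,0.1],[0,0,0,0,0,0,0.2],[0,0,0,0,0,0,1],[0,0,0,0,0,0,1],[0,0,0,0,0,0,1],[0,0,0,0,0,0,1],[0,0,0,0,0,0,1]]], squeeze=15)

```text
time_s: 3.45
ee_pos: [0.5474, 0.0268, 0.0431]
eef_rot: [3.142, 0.0, -0.057]
force: [-0.2, -0.7, 0.5]
grip_width: 0.0498
grip_force: 15.0
```

Scaled: -60 mm is -0.1, -55 mm is -0.0917.

>>> arm_command(plan=[[[0,0,-0.0083,0,0,0,1],[0,0,-0.025,0,0,0,1],[0,0,-0.05,0,0,0,1],[0,0,-0.075,0,0,0,1],[0,0,-0.0917,0,0,0,1],[0,0,-0.1,0,0,0,1],[0,0,-0.1,0,0,0,1]]])

```text
time_s: 4.15
ee_pos: [0.5476, 0.0268, 0.1037]
eef_rot: [-3.142, -0.001, -0.057]
force: [0.5, -0.4, -2.3]
grip_width: 0.0504
grip_force: 15.0
```

Scaled: 186 mm is 0.31, 179 mm is 0.2983.

>>> arm_command(plan=[[[0,0.0083,0,0,0,0,1],[0.0017,0.0333,0,0,0,0,1],[0.0033,0.07,0,0,0,0,1],[0.0067,0.1117,0,0,0,0,1],[0.0083,0.1533,0,0,0,0,1],[0.0117,0.195,0,0,0,0,1],[0.0133,0.2367,0,0,0,0,1],[0.015,0.2733,0,0,0,0,1],[0.0167,0.2983,0,0,0,0,1],[0.0183,0.31,0,0,0,0,1],[0.0183,0.31,0,0,0,0,1],[0.0183,0.31,0,0,0,0,1]]])

```text
time_s: 5.35
ee_pos: [0.5478, -0.159, 0.1029]
eef_rot: [-3.141, 0.0, -0.057]
force: [0.6, 0.5, -2.0]
grip_width: 0.0501
grip_force: 15.0
```

```bash
python3 -c "
from h import *
go((547,-160,35,-.057))
p,d=cams.camera('side');cv2.imwrite('pics/s2.png',cv2.resize(p[100:400,200:500],None,fx=2,fy=2))"
```

```text
5.35 [ 547.8 -159.   102.9] [-3.141  0.    -0.057] 0.05010881247946734 14.965370032805367 [ 0.6  0.5 -2. ]
(547, -160, 35, -0.057) [-0.7  1.1 67.9] [-0.  0.  0.]
```

View pics/s2.png

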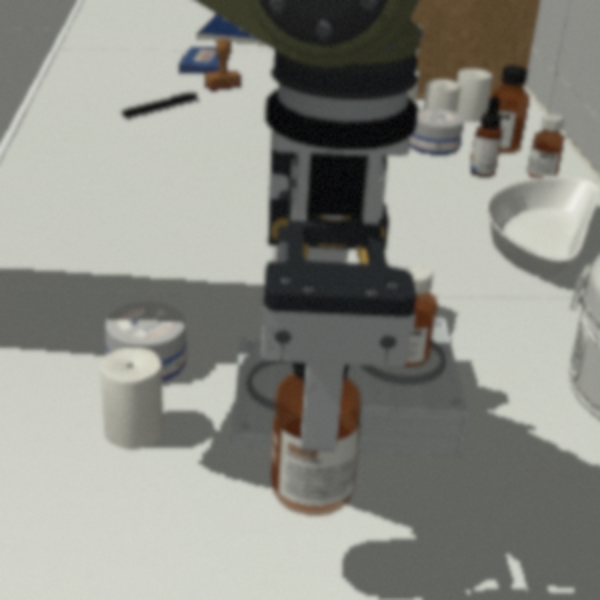

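The large bottle is held upright at about (317,430), clear of the stand. I'll lower it until contact.

Scaled: 71.5 mm is 0.1192, 71 mm is 0.1183.

>>> arm_command(plan=[[[0,0,0.0083,0,0,0,1],[0,0,0.0333,0,0,0,1],[0,0,0.0667,0,0,0,1],[0,0,0.0967,0,0,0,1],[0,0,0.11,0,0,0,1],[0,0,0.1133,0,0,0,1],[0,0,0.115,0,0,0,1],[0,0,0.1167,0,0,0,1],[0,0,0.1183,0,0,0,1],[0,0,0.1192,0,0,0,1],[0,0,0.1192,0,0,0,1]]])

```text
time_s: 6.5
ee_pos: [0.5478, -0.1595, 0.0317]
eef_rot: [3.142, -0.0, -0.057]
force: [-0.3, 0.2, -2.3]
grip_width: 0.0503
grip_force: 15.0
```

Scaled: 1 mm is 0.0017, 0.5 mm is 0.0008.

>>> arm_command(plan=[[[0,0,0.0008,0,0,0,1],[0,0,0.0017,0,0,0,1],[0,0,0.0017,0,0,0,1]]])

```text
time_s: 6.8
ee_pos: [0.5481, -0.1596, 0.031]
eef_rot: [3.141, -0.001, -0.057]
force: [-1.1, -1.0, 3.2]
grip_width: 0.0499
grip_force: 15.0
```

Contact has been made, so I'll release and rise.

Scaled: -150 mm is -0.25, -120 mm is -0.2.

>>> arm_command(plan=[[[0,0,0,0,0,0,0],[0,0,0,0,0,0,-0.4],[0,0,0,0,0,0,-1],[0,0,0,0,0,0,-1],[0,0,0,0,0,0,-1],[0,0,0,0,0,0,-1],[0,0,-0.0167,0,0,0,-1],[0,0,-0.0667,0,0,0,-1],[0,0,-0.1333,0,0,0,-1],[0,0,-0.2,0,0,0,-1],[0,0,-0.25,0,0,0,-1],[0,0,-0.25,0,0,0,-1]]])

```text
time_s: 8.0
ee_pos: [0.5493, -0.16, 0.1859]
eef_rot: [3.139, -0.007, -0.057]
force: [0.3, -0.7, -0.7]
grip_width: 0.0941
grip_force: 0.0
```

```bash
python3 -c "
from h import *
go((640,26.5,180,-.057))
p,d=cams.camera('top');w=cloud('top',d)
print(circ(w,(.5,.6,-.2,-.11),.1,.115),circ(w,(.605,.68,-.01,.07),.105,.13))"
```

```text
8.0 [ 549.3 -160.   185.9] [ 3.139 -0.007 -0.057] 0.09407355146458295 0.0 [ 0.3 -0.7 -0.7]
(640, 26.5, 180, -0.057) [  79.8 -191.4    6. ] [ 0.002 -0.007 -0.   ]
(array([ 545.1, -159.3]), 15.6, 198, np.float64(107.9)) (array([638.6,  25.2]), 13.9, 231, np.float64(122.7))
```

Scaled: -191.4 mm is -0.319, 79.8 mm is 0.133.

>>> arm_command(plan=[[[0.0167,-0.04,0,0,0,0,-1],[0.0433,-0.105,0,0,0,0,-1],[0.0717,-0.1717,0,0,0,0,-1],[0.1,-0.2383,0,0,0,0,-1],[0.1217,-0.2917,0,0,0,0,-1],[0.133,-0.319,0,0,0,0,-1],[0.133,-0.319,0,0,0,0,-1],[0.133,-0.319,0,0,0,0,-1],[0.133,-0.319,0,0,0,0,-1]]])

```text
time_s: 8.95
ee_pos: [0.638, 0.0256, 0.1805]
eef_rot: [3.141, 0.0, -0.059]
force: [-0.2, -0.9, 1.0]
grip_width: 0.0943
grip_force: 0.0
```

```bash
python3 -c "
from h import *
go((640,26.5,58,-.057))
"
```

```text
8.95 [638.   25.6 180.5] [ 3.141  0.    -0.059] 0.09425422442033321 0.0 [-0.2 -0.9  1. ]
(640, 26.5, 58, -0.057) [  2.   -1.  122.5] [ 0.     0.    -0.002]
```

Scaled: 122 mm is 0.2033, 112 mm is 0.1867.

>>> arm_command(plan=[[[0.0033,-0.0017,0.05,0,0,0,-1],[0.0033,-0.0017,0.1,0,0,0,-1],[0.0033,-0.0017,0.15,0,0,0,-1],[0.0033,-0.0017,0.1867,0,0,0,-1],[0.0033,-0.0017,0.2033,0,0,0,-1],[0.0033,-0.0017,0.2033,0,0,0,-1],[0.0033,-0.0017,0.2033,0,0,0,-1],[0.0033,-0.0017,0.2033,0,0,0,0],[0.0033,-0.0017,0.2033,0,0,0,0]]])

```text
time_s: 9.85
ee_pos: [0.6409, 0.0278, 0.0597]
eef_rot: [-3.142, -0.002, -0.057]
force: [-0.5, 0.4, 0.1]
grip_width: 0.0814
grip_force: 0.0
```

>>> arm_command(plan=[[[0,0,0,0,0,0,0.3],[0,0,0,0,0,0,0.4],[0,0,0,0,0,0,1],[0,0,0,0,0,0,1],[0,0,0,0,0,0,1],[0,0,0,0,0,0,1],[0,0,0,0,0,0,1]]], squeeze=10)

```text
time_s: 10.55
ee_pos: [0.6404, 0.0279, 0.0585]
eef_rot: [-3.142, 0.0, -0.057]
force: [0.3, 0.3, 0.2]
grip_width: 0.0367
grip_force: 9.9
```

Scaled: -91 mm is -0.1517, -88 mm is -0.1467.

>>> arm_command(plan=[[[0,0,-0.0083,0,0,0,1],[0,0,-0.025,0,0,0,1],[0,0,-0.0417,0,0,0,1],[0,0,-0.05,0,0,0,1],[-0.0083,0,-0.05,0,0,0,1],[-0.0333,0.0017,-0.05,0,0,0,1],[-0.0667,0.005,-0.05,0,0,0,1],[-0.1,0.0067,-0.05,0,0,0,1],[-0.1283,0.0083,-0.05,0,0,0,1],[-0.1467,0.01,-0.05,0,0,0,1],[-0.1517,0.01,-0.05,0,0,0,1],[-0.1517,0.01,-0.05,0,0,0,1]]])

```text
time_s: 11.75
ee_pos: [0.5491, 0.0272, 0.0887]
eef_rot: [-3.142, -0.0, -0.057]
force: [0.3, 0.2, -0.2]
grip_width: 0.0367
grip_force: 9.9
```

>>> arm_command(plan=[[[0,0,0,0,0,0,1],[0,0,0,0,0,0,1]]])

```text
time_s: 11.95
ee_pos: [0.5496, 0.0271, 0.0884]
eef_rot: [-3.142, 0.0, -0.057]
force: [0.3, 0.1, -0.4]
grip_width: 0.0367
grip_force: 9.9
```

```bash
python3 -c "
from h import *
go((549.5,26.7,25.5,-.057))
p,d=cams.camera('side');cv2.imwrite('pics/s3.png',cv2.resize(p[100:400,200:500],None,fx=2,fy=2))"
```

```text
11.95 [549.6  27.1  88.4] [-3.142  0.    -0.057] 0.03666128396845062 9.859512335679028 [ 0.3  0.1 -0.4]
(549.5, 26.7, 25.5, -0.057) [-0.   0.4 62.9] [-0.  0. -0.]
```

View pics/s3.png

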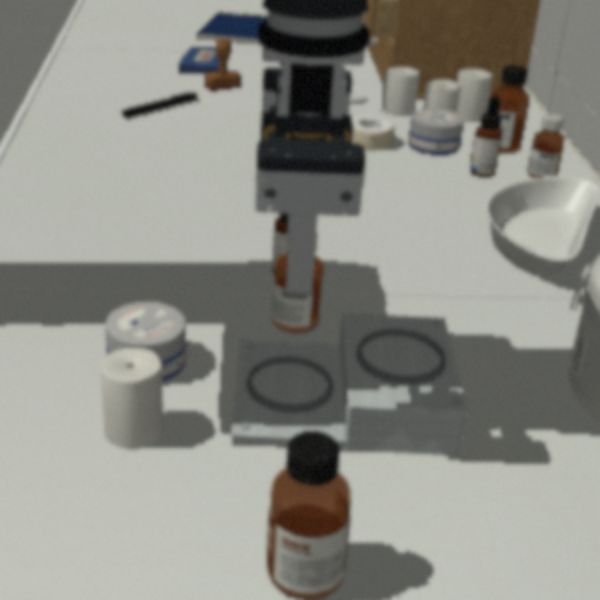

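The small bottle is held at (297,300), and both rings are now in full view, front at about (290,383) and rear at about (401,355). I'll use them to refine the seats and the bottle offset.

Run:
```python
from h import *
im=cv2.imread("pics/s3.png");hsv=cv2.cvtColor(im,cv2.COLOR_BGR2HSV)
for nm,(x0,y0,x1,y1),z in(("front",(238,345,340,418),.018),("rear",(346,322,455,390),.051)):
    g=cv2.cvtColor(im,6)[y0:y1,x0:x1].astype(np.float32)
    m=((cv2.blur(g,(31,31))-g)>12).astype(np.uint8)
    k,l,s,c=cv2.connectedComponentsWithStats(m);j=1+s[1:,4].argmax();v,u=np.nonzero(l==j)
    e=cv2.fitEllipse(cv2.convexHull(np.c_[u,v].astype(np.int32)))
    q=np.array(e[0])+(x0,y0);print(nm,e,q,ray("side",200+q[0]/2-.25,100+q[1]/2-.25,z))
m=cv2.inRange(hsv,(3,90,40),(20,255,255))[255:335,260:330]
for r in range(5,80,8):
    u=np.nonzero(m[r])[0]
    if len(u):print(r+255,u.min()+260,u.max()+260)
i=cams.camera_info("side")
for x in(545,550,555):print(x,proj("side",(x/1000,.027,.08))*2-[400,200],proj("side",(x/1000,.027,.1))*2-[400,200])
```

```text
front ((51.50434875488281, 39.03299331665039), (54.23577117919922, 86.46238708496094), 94.09171295166016) [289.50434875 384.03299332] [548.4  21. ]
rear ((55.03816604614258, 34.93331527709961), (54.52304458618164, 90.42559051513672), 98.3332290649414) [401.03816605 356.93331528] [634.5  14.3]
260 276 318
268 275 322
276 275 321
284 278 320
292 313 319
300 314 318
308 313 317
316 312 317
324 311 315
545 [288.20634738 315.11141287] [289.47643664 293.33846037]
550 [294.56821834 315.20688756] [295.92378015 293.43668102]
555 [300.92924634 315.30234959] [302.37025788 293.53488849]
```

Scaled: 63 mm is 0.105, -1.5 mm is -0.0025.

>>> arm_command(plan=[[[-0.0017,0.0012,0.0167,0,0,0,1],[-0.0025,0.0012,0.05,0,0,0,1],[-0.0025,0.0012,0.08,0,0,0,1],[-0.0025,0.0012,0.095,0,0,0,1],[-0.0025,0.0012,0.1,0,0,0,1],[-0.0025,0.0012,0.1017,0,0,0,1],[-0.0025,0.0012,0.1033,0,0,0,1],[-0.0025,0.0012,0.1042,0,0,0,1],[-0.0025,0.0012,0.105,0,0,0,1],[-0.0025,0.0012,0.105,0,0,0,1]]])

```text
time_s: 13.0
ee_pos: [0.5478, 0.0265, 0.0258]
eef_rot: [-3.142, -0.0, -0.057]
force: [0.1, -0.4, -1.3]
grip_width: 0.0363
grip_force: 9.9
```

Scaled: 1 mm is 0.0017, 0.5 mm is 0.0008.

>>> arm_command(plan=[[[0,0,0.0008,0,0,0,1],[0,0,0.0017,0,0,0,1],[0,0,0.0017,0,0,0,1]]])

```text
time_s: 13.3
ee_pos: [0.5482, 0.0264, 0.0253]
eef_rot: [3.141, -0.001, -0.057]
force: [-1.6, -1.6, 5.6]
grip_width: 0.0363
grip_force: 10.0
```

Contact has been made, so I'll release and rise to clear.

Scaled: -155 mm is -0.2583, -120 mm is -0.2.

>>> arm_command(plan=[[[0,0,0,0,0,0,0.2],[0,0,0,0,0,0,-0.2],[0,0,0,0,0,0,-1],[0,0,0,0,0,0,-1],[0,0,0,0,0,0,-1],[0,0,0,0,0,0,-1],[0,0,0,0,0,0,-1],[0,0,-0.0167,0,0,0,-1],[0,0,-0.0667,0,0,0,-1],[0,0,-0.1333,0,0,0,-1],[0,0,-0.2,0,0,0,-1],[0,0,-0.2583,0,0,0,-1]]])

```text
time_s: 14.5
ee_pos: [0.5477, 0.0265, 0.1826]
eef_rot: [-3.142, -0.002, -0.057]
force: [0.8, 0.6, 0.2]
grip_width: 0.0944
grip_force: 0.0
```

```bash
python3 -c "
from h import *
p,d=cams.camera('side');cv2.imwrite('pics/s4.png',cv2.resize(p[100:400,200:500],None,fx=2,fy=2))
p,d=cams.camera('top');w=cloud('top',d)
print(circ(w,(.5,.6,-.2,-.11),.1,.115),circ(w,(.51,.59,-.02,.07),.08,.095))
go((547,-159.5,182,-.057))"
```

```text
None None
14.6 [549.6  26.5 185.3] [-3.141 -0.009 -0.057] 0.09378991406045369 0.0 [ 0.5 -0.1 -0.1]
(547, -159.5, 182, -0.057) [  8.  185.8   3.3] [-0.    -0.009 -0.   ]
```

View pics/s4.png

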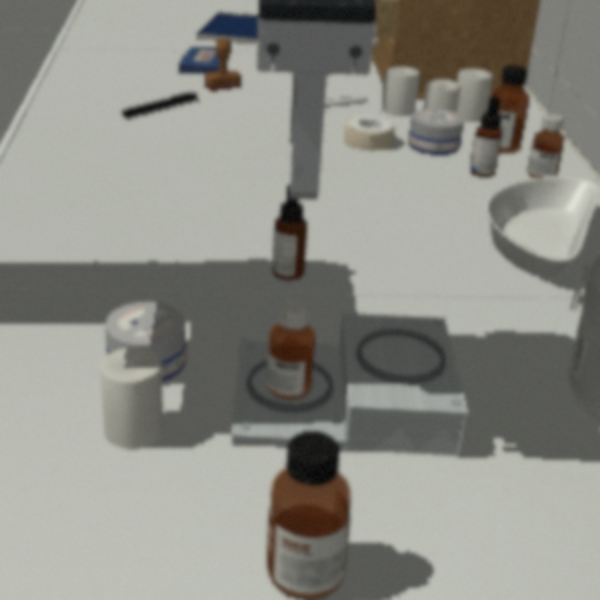

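The small bottle stands upright in the front ring at about (290,360), and the large one is undisturbed at (312,520). I'll return to the large bottle.

Scaled: 186 mm is 0.31, 168 mm is 0.28.

>>> arm_command(plan=[[[0.0017,0.0333,0,0,0,0,-1],[0.005,0.0917,0,0,0,0,-1],[0.0083,0.1583,0,0,0,0,-1],[0.0117,0.225,0,0,0,0,-1],[0.015,0.28,0,0,0,0,-1],[0.0167,0.31,0,0,0,0,-1],[0.0167,0.31,0,0,0,0,-1],[0.0167,0.31,0,0,0,0,-1],[0.0167,0.31,0,0,0,0,-1]]])

```text
time_s: 15.5
ee_pos: [0.5471, -0.1588, 0.1795]
eef_rot: [-3.141, 0.0, -0.056]
force: [0.2, -0.1, 0.4]
grip_width: 0.0941
grip_force: 0.0
```

```bash
python3 -c "
from h import *
go((547.5,-159.5,33,-.057))
p,d=cams.camera('top');w=cloud('top',d)
print(circ(w,(.51,.59,-.02,.07),.08,.095));p,d=cams.camera('side');w=cloud('side',d);print(circ(w,(.5,.6,-.22,-.11),.1,.115))"
```

```text
15.5 [ 547.1 -158.8  179.5] [-3.141  0.    -0.056] 0.09411112312300467 0.0 [ 0.2 -0.1  0.4]
(547.5, -159.5, 33, -0.057) [  0.5   0.7 146.5] [-0.     0.     0.001]
(array([547.3,  25.7]), 12.0, 192, np.float64(89.6))
(array([ 548.8, -161.9]), 16.7, 461, np.float64(107.3))
```

Scaled: 148 mm is 0.2467, 138 mm is 0.23.

>>> arm_command(plan=[[[0.0008,0.0012,0.0667,0,0,0,-1],[0.0008,0.0012,0.1333,0,0,0,-1],[0.0008,0.0012,0.1917,0,0,0,-1],[0.0008,0.0012,0.23,0,0,0,-1],[0.0008,0.0012,0.2467,0,0,0,-1],[0.0008,0.0012,0.2467,0,0,0,-1],[0.0008,0.0012,0.2467,0,0,0,-1],[0.0008,0.0012,0.2467,0,0,0,-1]]])

```text
time_s: 16.4
ee_pos: [0.5483, -0.1606, 0.0331]
eef_rot: [3.141, -0.002, -0.057]
force: [0.7, -0.0, -0.5]
grip_width: 0.0941
grip_force: 0.0
```

>>> arm_command(plan=[[[0,0,0,0,0,0,0],[0,0,0,0,0,0,0.1],[0,0,0,0,0,0,0.2],[0,0,0,0,0,0,1],[0,0,0,0,0,0,1],[0,0,0,0,0,0,1],[0,0,0,0,0,0,1],[0,0,0,0,0,0,1]]], squeeze=18)

```text
time_s: 17.2
ee_pos: [0.5475, -0.1605, 0.0315]
eef_rot: [3.142, 0.0, -0.057]
force: [-0.4, -0.2, -1.6]
grip_width: 0.0496
grip_force: 18.0
```

Scaled: -130 mm is -0.2167, -125 mm is -0.2083.

>>> arm_command(plan=[[[0,0,-0.0083,0,0,0,1],[0,0,-0.0333,0,0,0,1],[0,0,-0.07,0,0,0,1],[0,0,-0.1117,0,0,0,1],[0,0,-0.1533,0,0,0,1],[0,0,-0.1867,0,0,0,1],[0,0,-0.2083,0,0,0,1],[0,0,-0.2167,0,0,0,1],[0,0,-0.2167,0,0,0,1]]])

```text
time_s: 18.1
ee_pos: [0.5476, -0.1605, 0.1619]
eef_rot: [3.141, -0.0, -0.057]
force: [-0.9, 0.8, -2.8]
grip_width: 0.0499
grip_force: 18.0
```

```bash
python3 -c "
from h import *
go((635.5,21,160,-.057))"
```

```text
18.1 [ 547.6 -160.5  161.9] [ 3.141 -0.    -0.057] 0.049920978362813985 17.99233216093853 [-0.9  0.8 -2.8]
(635.5, 21, 160, -0.057) [  77.4 -186.2    1.9] [ 0. -0. -0.]
```

Scaled: -186.2 mm is -0.3103, -161 mm is -0.2683.

>>> arm_command(plan=[[[0.0033,-0.0083,0,0,0,0,1],[0.0133,-0.0317,0,0,0,0,1],[0.0283,-0.0683,0,0,0,0,1],[0.045,-0.11,0,0,0,0,1],[0.0633,-0.1517,0,0,0,0,1],[0.08,-0.1933,0,0,0,0,1],[0.0967,-0.2333,0,0,0,0,1],[0.1117,-0.2683,0,0,0,0,1],[0.1217,-0.2933,0,0,0,0,1],[0.1275,-0.3067,0,0,0,0,1],[0.129,-0.3103,0,0,0,0,1],[0.129,-0.3103,0,0,0,0,1]]])

```text
time_s: 19.3
ee_pos: [0.6353, 0.0208, 0.1613]
eef_rot: [3.141, 0.0, -0.057]
force: [-0.3, -0.4, -1.7]
grip_width: 0.0498
grip_force: 18.0
```

Scaled: 62 mm is 0.1033, 58 mm is 0.0967.

>>> arm_command(plan=[[[0,0,0.0083,0,0,0,1],[0,0,0.025,0,0,0,1],[0,0,0.0467,0,0,0,1],[0,0,0.0667,0,0,0,1],[0,0,0.0833,0,0,0,1],[0,0,0.0967,0,0,0,1],[0,0,0.1033,0,0,0,1],[0,0,0.1033,0,0,0,1],[0,0,0.1033,0,0,0,1],[0,0,0.1033,0,0,0,1]]])

```text
time_s: 20.3
ee_pos: [0.6357, 0.021, 0.1001]
eef_rot: [-3.142, -0.001, -0.057]
force: [0.5, 0.3, -2.0]
grip_width: 0.0502
grip_force: 18.0
```

Run:
```python
from h import *
p,d=cams.camera('side');cv2.imwrite('pics/s5.png',cv2.resize(p[130:330,270:470],None,fx=3,fy=3))
w=cloud('side',d);print(circ(w,(.5,.6,-.03,.07),.08,.095))
go((635.5,21,98,-.057))
for z in(.066,.1):
  for x in (.6105,.6355,.6605):print(z,x,(proj("side",(x,.021,z))-[270,130])*3)
```

```text
(array([548.3,  24.1]), 12.8, 168, np.float64(88.5))
20.35 [635.7  21.  100.1] [-3.142e+00 -1.000e-03 -5.700e-02] 0.04968926711586529 17.99247433198616 [ 0.9 -0.2 -2.2]
(635.5, 21, 98, -0.057) [-0.2 -0.   2.1] [-0.    -0.001 -0.   ]
0.066 0.6105 [346.2344099  413.17779803]
0.066 0.6355 [393.74054838 413.88128002]
0.066 0.6605 [441.2153319 414.5842977]
0.1 0.6105 [352.34397479 358.01657192]
0.1 0.6355 [400.94055574 358.75486051]
0.1 0.6605 [449.50432463 359.49265061]
```

View pics/s5.png

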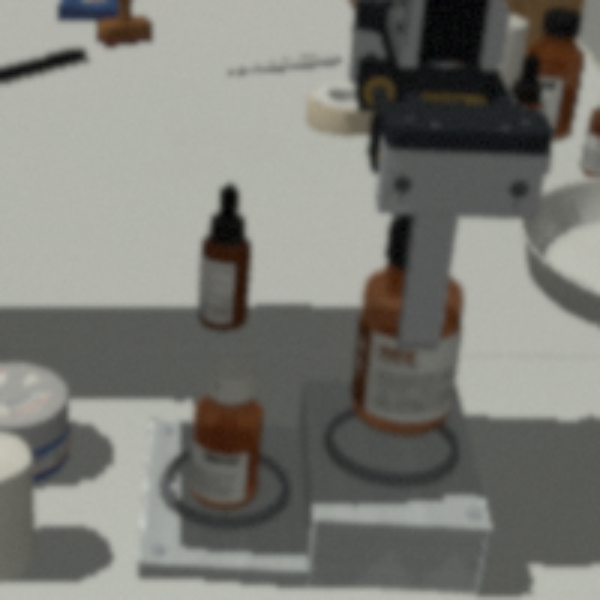

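The large bottle is held upright above the rear ring. Its sides span x ≈ 352–460, against a ring of 326–459, so it may sit a few mm towards +x. I'll measure this relative to the ring in the same view and against the depth.

Run:
```python
from h import *
from scipy.optimize import least_squares
im=cv2.imread("pics/s5.png");hsv=cv2.cvtColor(im,cv2.COLOR_BGR2HSV)
m=cv2.inRange(hsv,(3,90,40),(20,255,255))
for r in (285,295,400,410,415,420,425):
    u=np.nonzero(m[r,340:480])[0];print(r,u.min()+340,u.max()+340,(u.min()+u.max())/2+340)
p,d=cams.camera('side');w=cloud('side',d)
def cyl(box,zl,zh,R):
    s=(w[...,0]>box[0])&(w[...,0]<box[1])&(w[...,1]>box[2])&(w[...,1]<box[3])&(w[...,2]>zl)&(w[...,2]<zh)
    q=w[s][:,:2]*1000
    f=least_squares(lambda c:np.hypot(*(q-c).T)-R,q.mean(0)+[0,R/2],loss="soft_l1");print(len(q),f.x,np.abs(f.fun).mean())
cyl((.6,.68,-.02,.06),.070,.079,25.5)
cyl((.6,.68,-.02,.06),.070,.075,25.5)
cyl((.52,.58,-.02,.06),.025,.055,19)
# edges seen by the camera predicted for a bottle centred at x,y, z
i=cams.camera_info("side")
for x in(.6355,.640):
  for z in(.07,.13):
    t=np.linspace(0,2*np.pi,90);u=[(proj("side",(x+.0255*np.cos(a),.021+.0255*np.sin(a),z))-[270,130])*3 for a in t];u=np.array(u);print(x,z,u[:,0].min(),u[:,0].max(),u[:,1].max())
t=np.linspace(0,2*np.pi,90);u=np.array([(proj("side",(.6355+.036*np.cos(a),.021+.036*np.sin(a),.049))-[270,130])*3 for a in t]);print("ring635.5",u.min(0),u.max(0))
```

```text
285 368 455 411.5
295 366 459 412.5
400 354 362 358.0
410 355 364 359.5
415 359 371 365.0
420 364 384 374.0
425 371 439 405.0
133 [637.61846521  21.31136999] 0.6584142092699178
71 [637.62929413  21.33132564] 0.6675810938159291
368 [547.95750633  24.95000035] 0.7794282215973007
0.6355 0.07 345.5954698510135 443.9619514670645 435.2983581839552
0.6355 0.13 356.53865831588297 459.10342837636193 333.78788064259334
0.64 0.07 354.1451326087796 452.57970716166653 435.4277916357831
0.64 0.13 365.44076422919943 468.0793800013265 333.92934075767505
ring635.5 [322.15860156 403.17692604] [459.15542375 481.0659487 ]
```

The bottle sits 1.5–3 mm too far in +x, so I'll correct by -2 mm and lower 3 mm.

Scaled: 3 mm is 0.005, 1.5 mm is 0.0025.

>>> arm_command(plan=[[[-0.0017,0,0.0025,0,0,0,1],[-0.0033,0,0.005,0,0,0,1],[-0.0033,0,0.005,0,0,0,1],[-0.0033,0,0.005,0,0,0,1],[-0.0033,0,0.005,0,0,0,1],[-0.0033,0,0.005,0,0,0,1],[-0.0033,0,0.005,0,0,0,1],[-0.0033,0,0.005,0,0,0,1]]])

```text
time_s: 21.2
ee_pos: [0.6334, 0.0211, 0.0966]
eef_rot: [-3.142, 0.0, -0.057]
force: [-0.5, 0.3, -1.4]
grip_width: 0.0499
grip_force: 18.0
```

```bash
python3 -c "
from h import *
go((635.5,21,97,-.057));print(ctrl.hand_in())"
```

```text
21.2 [633.4  21.1  96.6] [-3.142  0.    -0.057] 0.0499353056390327 17.992430033627898 [-0.5  0.3 -1.4]
(635.5, 21, 97, -0.057) [ 2.1  0.  -0.4] [-0.  0. -0.]
the job is handed in; nothing more can be done
None
```

I handed the job in at 21.2 s: the small bottle stands released in the front seat, and the large one is held upright over the rear seat, by my measurements within a few mm of centre and about 14 mm above the collar; no verdict came back.

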